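# Load the slide carrier under the dock's leaf spring

## Task

Load the orange slide carrier into its dock: press its low ribbed ledge down hard with the fingertips, so that the sprung bed sinks, and while keeping it down slide it under the leaf spring until its front is fully home against the black end stop, then let go. It is only pressed and pushed: do not lift or tip it, and leave the other things on the counter where they are.

Things in the scene. Friction and masses are not known exactly. Their poses are not given: they have to be found in the camera images.
- dock: Cream dock fixed to the counter, 270 x 120 x 62 mm. Origin on the counter, z up, +x the way the carrier is pushed (roughly away from the robot). A channel 92 wide, open at the entry, runs along x between rails 27 high. Black end stop: face at x=+70. A bridge beyond it (x=75 to 95) carries a brass leaf spring that points back to the entry. With the carrier fully home, its origin is at dock x=+7.
- spring_nose (a point): Free edge of the brass leaf spring (22 mm wide) at rest, at dock x=+8, y=0; the point lies on its underside, 38 mm above the counter. From this nose the leaf slopes down to a rounded bend at dock x=+28, underside 33 mm above the counter, then rises to its pivot at x=75.
- carrier: Orange slide carrier, 126 (x) x 88 (y) mm, loose, about 150 g. Origin at its underside's centre, axes parallel to the dock's. Rear 36 mm is the low ribbed ledge, 14 high; the rest (x=-27 to +63) is 22 high, leaving an 8 mm step at x=-27 for a fingertip to push against. It lies on the bed, underside 22 above the counter, front 10 to 40 mm short of the spring's nose, 2 mm play to each rail.
- thumb_ledge (a point): Centre of the top of the carrier's ribbed ledge: 45 mm behind the carrier's origin, 14 mm above its underside, 18 mm behind the step. It is 36 mm above the counter with the bed up, 27 with the bed fully down. The carrier's top is 44 with the bed up, which jams at the nose, and 35 with it down, which passes under the nose and then lifts the bend.
- bed (a joint): How far the steel bed under the carrier is pressed down, m: 0 up, 0.009 on its lower stop; at least 0.006 is needed to get under the nose. It sinks level, starts at 6 N, 1 N more per mm, 15 N on the stop (the carrier's weight helps by 1.5 N). Slick: friction about 0.2. Let go it springs up, unless the leaf spring holds the carrier down (then 0.006 to 0.008).
- leaf (a joint): Angle by which the leaf spring is lifted, rad: 0 at rest; 0.1 lifts the bend by 5 mm. It bears down on a carrier beneath it with about 3 N plus 1.6 N per mm of lift, and drags on it while it slides.
- stain_jar: Bystander: small jar with a blue cap, 44 diameter, 55 high, standing left of the dock. Origin at its underside.
- slide_box: Bystander: green slide box 85 x 32 x 30, right of the dock. Origin at its underside.
- tube_adapter: Bystander: orange tube block 50 x 50 x 45 with four holes. Origin at its underside.
- spare_carrier: Bystander: a blue slide carrier of the same shape, on the counter to the right. Origin at its underside.
- beaker: Bystander: glass beaker, 70 diameter, 85 high. Origin at its underside.
- marker: Bystander: white marker pen with a blue cap, 130 long. Origin at its underside.
- reagent: Bystander: amber bottle with a red cap, 60 diameter, 130 high. Origin at its underside.

How it is judged:
By the outcome, as a careful person would: the job done as asked, in the order asked, and still so for the second after the job is handed in, with the robot touching nothing.
It also fails if it takes over 42 s, if anything falls off the work surface, if the arm or the gripper's body presses on something with over 40 N, if the wrist force passes 120 N, or if a joint passes its speed limit or range.

## Robot

A 7-joint arm with a two-finger parallel gripper is mounted at the origin on the work surface. World frame = base frame: x ahead of the robot, y to its left, z up, the work surface at z = 0. Lengths are in mm, angles in rad, forces in N, time in s.
With the tool pointing down it reaches from about 400 to 875 mm from the base axis. Payload 4.4 kg.
Tool frame: the origin (TCP) lies on the centre line of the jaws, within the pads' length; the fingertips stand 25 mm ahead of it and the grasp point (between the pads) lies 6 mm ahead of it; x points along the fingers, y is the direction in which the jaws open and shut, and the axes are right-handed (so a half turn about x gives the same grasp; the last joint's range is limited). The gripper opens to 85 mm and grips with 20 to 120 N. Pads are 22 mm wide; open, the fingers measure 114 mm over their backs; the gripper's body (76 mm by 85 mm) begins 54 mm behind the grasp point. The pads swing forward as they close: fully open they stand 13 mm farther back than shut.
Start: joints at [-1.226, 0.628, 0.038, 1.517, -0.027, 0.996, -0.02], TCP at [259.552, 595.945, 256.313] pointing down, gripper open.
Joint ranges: [-3.06, 3.06], [-0.37, 2.12], [-1.25, 1.32], [0.18, 2.47], [-1.1, 4.24], [0.23, 1.98], [-2.94, 2.94]. Speed limits (rad/s): [2.57, 2.57, 3.14, 3.14, 3.14, 3.14, 3.14].

## Interface

Orientations are given as [roll, pitch, yaw] about the fixed x, y, z axes, in that order (R = Rz(yaw) Ry(pitch) Rx(roll)).
In Python, from cell import * gives the robot as it stands. The module is installed in compiled form; this text tells all that it offers.
- The arm moves only by the tool jog_arm, never from a script. Its argument "series" is a list of rows, each a list of 3 entries, a list of its own where there are three numbers: the turn, a rotation vector about the tool's x, y, z in degrees, then the shift along the tool's x, y, z in mm, then the gripper's target within -1 to 1 (shut at 1, half-way at 0, fully open at -1). In form: [[[rx, ry, rz], [dx, dy, dz], hand], ...]. A call has 1 to 8 rows; each row shifts and turns the commanded pose from where the row before left it, along the tool's axes as they then stand; what a row does not reach is not made up. A row lasts 1/8 s, in which the tool goes at most 62.5 mm and 10.7 degrees, less where a joint would pass 70% of its speed; a pose out of reach is approached as far as the arm can. A call is refused whole if a number of a shift passes 62.5 or a number of a turn 10.7, either way. A call with a gripper value outside its range is refused whole. The fingers move at their own pace and stop on an object; the grip force is fixed at half the most. Time passes only in rows, so rows that do not move let the fingers close. It gives the time, the measured TCP pose, the force and the opening at its end, in the units of the state.
- read_state(): the state, without advancing time (a new reading comes with each control period).
- get_image(name): name is "scene" or "top"; returns a dict with "img" (480x640x3 uint8, red, green, blue), "range_z" (480x640 float32, mm along the optical axis (not along the pixel's ray), 0 where there is no reading), "fovy" (degrees; the focal length in pixels is half the picture's height over the tangent of half this angle, whatever the lens; pixels are square), "cx", "cy" (the principal point, pixels), "k1" (the pictures are not rectified: a ray, as slopes to the right and down, at radius r is drawn at 1 + k1 r^2 times it, then the intrinsics apply), "cam_to_world" (4x4, takes a point from camera to world coordinates). Camera axes: x right, y up, looking along -z (the intrinsics and any distortion apply to the point x, -y, -z); pixel columns grow to the right and rows downward; lengths in mm; the calibration is good to about 2 mm. A picture is of the moment at which its call begins.
- finish_job(): hands the job in, once; it reports no verdict.
The state is a dict: "clock": time; "qpos": joint angles; "qd": joint speeds; "tau": joint torques, N m; "eef_pos": TCP position; "tool_rot": TCP orientation; "force": force on the tool from outside, world axes, zero at the start; "torque": the same for the moment, N m; "width": finger opening in mm.
Only numpy, scipy, OpenCV 4.12 (cv2) and the standard library are available. Lean on these libraries where they do the work, as an engineer would, in place of code of your own. Each camera call takes 0.05 s, during which the arm holds its last target. There are 200 camera calls.

## Working session

There is one attempt and no reset: what is moved stays moved. The work goes in short steps, Python scripts to look and compute and a tool call to move; the robot and the scene stay as the last step left them, time stands still between calls to the robot, and variables do not carry over. Pictures are saved under pics/ and viewed, about 8 in all and at most 12, crops included, and the job is handed in when it is done.

Besides the shell and the picture viewer there is one more tool, called after ">>>" as a command line: name --argument value ..., lists and objects as JSON in quotes. jog_arm: Moves the arm, as the interface text tells. Its arguments: {"type":"object","properties":{"series":{"type":"array"}},"required":["series"]}

```bash
mkdir -p pics; cat > h.py <<'E'
from cell import *
import numpy as np, cv2
def cam(n):
    d=get_image(n); d['f']=240/np.tan(np.radians(d['fovy'])/2); return d
def pts(d):
    # world point per pixel
    v,u=np.mgrid[0:480,0:640].astype(np.float32)
    f=d['f']; K=np.array([[f,0,d['cx']],[0,f,d['cy']],[0,0,1]])
    p=cv2.undistortPoints(np.stack([u.ravel(),v.ravel()],1)[:,None].astype(np.float64),K,np.array([d['k1'],0,0,0.]))[:,0]
    z=d['range_z'].ravel(); P=np.stack([p[:,0]*z,-p[:,1]*z,-z,np.ones_like(z)],1)
    W=(P@np.array(d['cam_to_world']).T)[:,:3].reshape(480,640,3); W[d['range_z']<=0]=np.nan
    return W
def save(d,n): cv2.imwrite('pics/'+n,d['img'][:,:,::-1])
E
python3 - <<'E'
from h import *
s=read_state(); print(s)
for n in('scene','top'):
    d=cam(n); save(d,n+'0.png'); print(n,d['f'],d['cx'],d['cy'],d['k1'],np.round(d['cam_to_world'],3).tolist())
E
```

```text
{'clock': 0.0, 'qpos': array([-1.22578812,  0.62934194,  0.03844428,  1.51836506, -0.02699574,
        0.99627362, -0.02003841]), 'qd': array([-0.00119132,  0.00017913,  0.0006356 , -0.00118386,  0.00045062,
        0.00115054,  0.00077836]), 'tau': array([-1.27002013e-04, -5.63409877e+01,  1.22627735e+00, -1.93446922e+01,
        1.10530943e-02,  1.06726433e-02, -4.03879511e-06]), 'eef_pos': array([259.325965  , 595.40923818, 255.39273074]), 'tool_rot': array([-1.55513135,  1.56892645, -1.96597747]), 'force': array([ 0.51052357,  0.53790028, -0.09869855]), 'torque': array([ 0.02763867,  0.00066731, -0.0006804 ]), 'width': 85.52697433709349}
scene 494.64555065362106 311.7530133596957 239.1856142936954 0.010227215270723553 [[-0.546, -0.605, 0.58, 1254.232], [0.838, -0.399, 0.372, 458.505], [0.006, 0.689, 0.725, 999.901], [0.0, 0.0, 0.0, 1.0]]
top 570.3271189915547 323.3737056341821 240.3003662597726 0.06265850047247558 [[0.026, 0.993, -0.118, 309.038], [-1.0, 0.027, 0.006, -9.26], [0.009, 0.118, 0.993, 1515.358], [0.0, 0.0, 0.0, 1.0]]
```

View pics/top0.png

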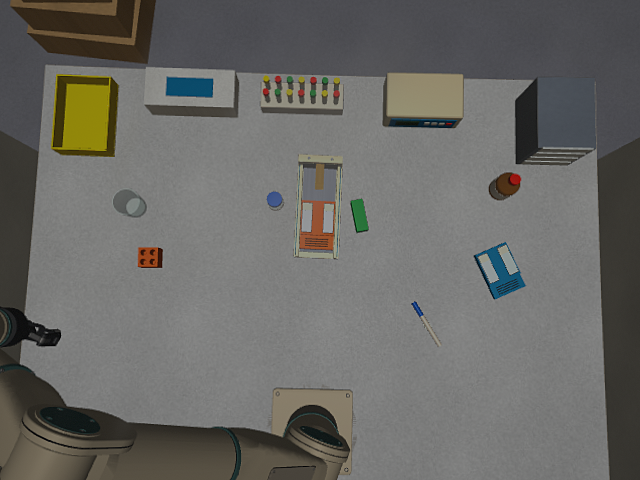

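View pics/scene0.png

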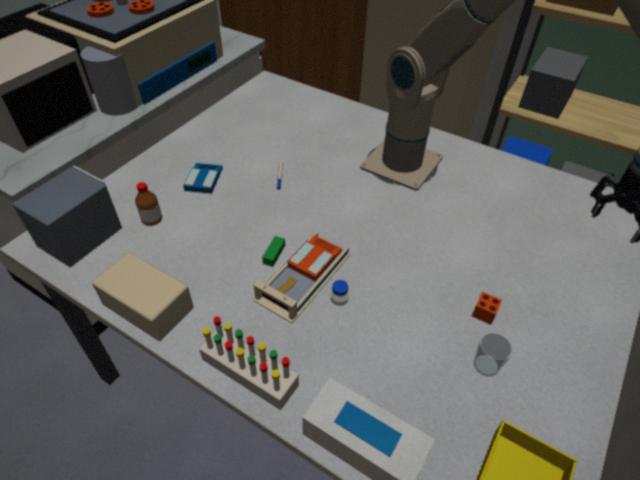

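The top view shows the dock around px (295–343, 155–260), with the carrier at (300–335, 200–250) and its ledge toward the robot. The jar is at (275, 200) and the green box at (360, 215). Next I'll measure the dock and carrier.

```bash
python3 - <<'E'
from h import *
for n,roi in(('top',(285,145,350,270)),('scene',(245,225,360,325))):
    d=cam(n); W=pts(d); x0,y0,x1,y1=roi
    hsv=cv2.cvtColor(d['img'],cv2.COLOR_RGB2HSV); m=np.zeros((480,640),bool); m[y0:y1,x0:x1]=1
    org=m&(hsv[...,0]<14)&(hsv[...,1]>170)&(hsv[...,2]>110)
    k,l,st,_=cv2.connectedComponentsWithStats(org.astype(np.uint8)); 
    org=cv2.morphologyEx((org).astype(np.uint8),cv2.MORPH_CLOSE,np.ones((11,11)))>0
    print(n,'table z',np.nanmedian(W[m&(abs(W[...,2])<8)][:,2]))
    rail=m&(W[...,2]>20)&(W[...,2]<70)&(hsv[...,1]<90)&(hsv[...,1]>20)&(hsv[...,2]>150)
    for nm,mm in(('org',org),('cream',rail),('raised',m&(W[...,2]>14)&(W[...,2]<80))):
        P=W[mm]; P=P[np.isfinite(P[:,0])]
        r=cv2.minAreaRect(P[:,:2].astype(np.float32)); print(nm,len(P),np.round(r[0],1),np.round(r[1],1),round(r[2],2),'z pct',np.round(np.percentile(P[:,2],[5,25,50,75,95]),1))
    big=cv2.resize(d['img'][y0-5:y1+5,x0-5:x1+5],None,fx=6 if n=='scene' else 4.2,fy=6 if n=='scene' else 4.2,interpolation=cv2.INTER_CUBIC)[:600,:800]
    cv2.imwrite(f'pics/{n}1.png',big[:,:,::-1])
    if n=='top':
        for v in range(150,265,4): print(v,np.round(W[v,[296,318,340]],0).tolist())
E
```

```text
top table z 0.47292311520391195
org 820 [526.3  -1.4] [ 85.3 125.3] 87.56 z pct [32.3 35.9 39.7 44.  48.4]
cream 351 [574.8  -1.1] [106.9 262.2] 89.47 z pct [23.  26.  28.5 41.5 59.2]
raised 4014 [574.6  -2.9] [116.7 265.5] 89.31 z pct [19.2 24.9 35.5 44.7 61.2]
150 [[736.0, 63.0, -3.0], [736.0, 3.0, 2.0], [740.0, -57.0, -3.0]]
154 [[723.0, 62.0, 4.0], [726.0, 2.0, -0.0], [726.0, -57.0, 5.0]]
158 [[714.0, 62.0, -2.0], [698.0, 1.0, 62.0], [700.0, -56.0, 62.0]]
162 [[703.0, 62.0, -4.0], [687.0, 1.0, 63.0], [690.0, -56.0, 60.0]]
166 [[692.0, 61.0, -5.0], [680.0, 1.0, 51.0], [686.0, -57.0, 33.0]]
170 [[680.0, 61.0, -0.0], [670.0, 1.0, 47.0], [678.0, -58.0, 19.0]]
174 [[668.0, 60.0, 1.0], [661.0, 0.0, 39.0], [668.0, -58.0, 17.0]]
178 [[658.0, 60.0, -3.0], [650.0, 0.0, 42.0], [656.0, -58.0, 23.0]]
182 [[647.0, 60.0, -3.0], [640.0, -0.0, 39.0], [650.0, -59.0, -0.0]]
186 [[635.0, 59.0, 5.0], [628.0, -0.0, 41.0], [637.0, -59.0, 9.0]]
190 [[622.0, 58.0, 11.0], [622.0, -1.0, 20.0], [627.0, -60.0, 3.0]]
194 [[614.0, 59.0, -4.0], [611.0, -1.0, 20.0], [615.0, -60.0, 8.0]]
198 [[603.0, 58.0, -0.0],
[... 691 characters left out ...]
 29.0], [497.0, -63.0, 2.0]]
242 [[480.0, 53.0, 28.0], [481.0, -4.0, 33.0], [486.0, -63.0, 3.0]]
246 [[470.0, 53.0, 24.0], [470.0, -5.0, 35.0], [476.0, -63.0, 0.0]]
250 [[459.0, 53.0, 25.0], [461.0, -5.0, 21.0], [465.0, -63.0, 4.0]]
254 [[449.0, 52.0, 27.0], [452.0, -5.0, 8.0], [454.0, -64.0, 1.0]]
258 [[440.0, 53.0, 0.0], [442.0, -5.0, -2.0], [444.0, -64.0, -1.0]]
262 [[429.0, 52.0, 8.0], [432.0, -6.0, -3.0], [433.0, -64.0, -4.0]]
scene table z -2.3642014887312826
org 656 [529.3   1. ] [ 86.4 127.3] 88.43 z pct [31.5 34.2 40.  42.3 44.7]
cream 697 [576.4  -1.6] [112.  261.4] 89.42 z pct [22.9 39.3 43.1 58.1 61.4]
raised 4097 [580.5  -0.7] [281.5 229.6] 29.27 z pct [17.  22.1 32.4 42.5 59. ]
```

View pics/top1.png

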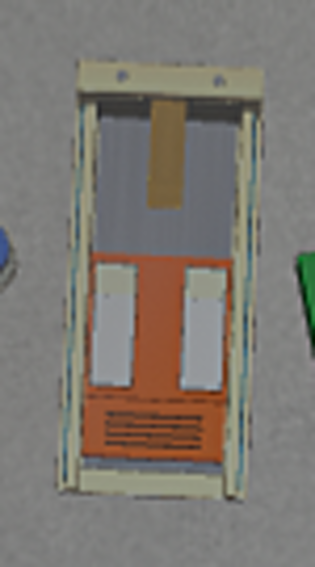

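```bash
cat >> h.py <<'E'
def ray(d,uv,z):
    uv=np.atleast_2d(uv).astype(float); K=np.array([[d['f'],0,d['cx']],[0,d['f'],d['cy']],[0,0,1]])
    p=cv2.undistortPoints(uv[:,None],K,np.array([d['k1'],0,0,0.]))[:,0]
    T=np.array(d['cam_to_world']); D=np.c_[p[:,0],-p[:,1],-np.ones(len(p))]@T[:3,:3].T; o=T[:3,3]
    return o+D*((z-o[2])/D[:,2])[:,None]
E
python3 - <<'E'
from h import *
d=cam('top')
def c(l,z,s):
    P=ray(d,np.array(l)/4.2+[280-.38,140-.38],z); 
    e=P[1]-P[0]; print(s,np.round(P[:,:2],1).tolist(),'len',round(np.hypot(*e[:2]),1),'dir deg',round(np.degrees(np.arctan2(e[1],e[0])),2))
c([(60,490),(82,100)],27,'rail L outer'); c([(240,497),(259,100)],27,'rail R outer')
c([(78,93),(263,98)],62,'bridge near'); c([(80,62),(264,69)],62,'bridge far')
c([(90,254),(232,260)],44,'front'); c([(82,457),(223,464)],36,'rear'); c([(85,397),(227,403)],44,'step')
c([(148,207),(182,209)],39,'nose'); c([(165,208),(168,102)],39,'leaf axis')
E
```

```text
rail L outer [[442.4, 57.6], [691.2, 51.6]] len 248.9 dir deg -1.38
rail R outer [[441.0, -54.6], [694.4, -60.8]] len 253.5 dir deg -1.38
bridge near [[686.6, 52.8], [686.7, -62.0]] len 114.8 dir deg -89.94
bridge far [[706.3, 52.2], [705.1, -62.2]] len 114.4 dir deg -90.58
front [[589.0, 42.9], [587.7, -45.7]] len 88.6 dir deg -90.85
rear [[462.5, 44.3], [460.5, -43.3]] len 87.6 dir deg -91.3
step [[499.0, 43.3], [497.7, -44.7]] len 88.0 dir deg -90.87
nose [[620.8, 7.7], [620.2, -13.7]] len 21.4 dir deg -91.81
leaf axis [[620.5, -3.0], [688.4, -3.0]] len 67.9 dir deg -0.05
```

View pics/scene1.png

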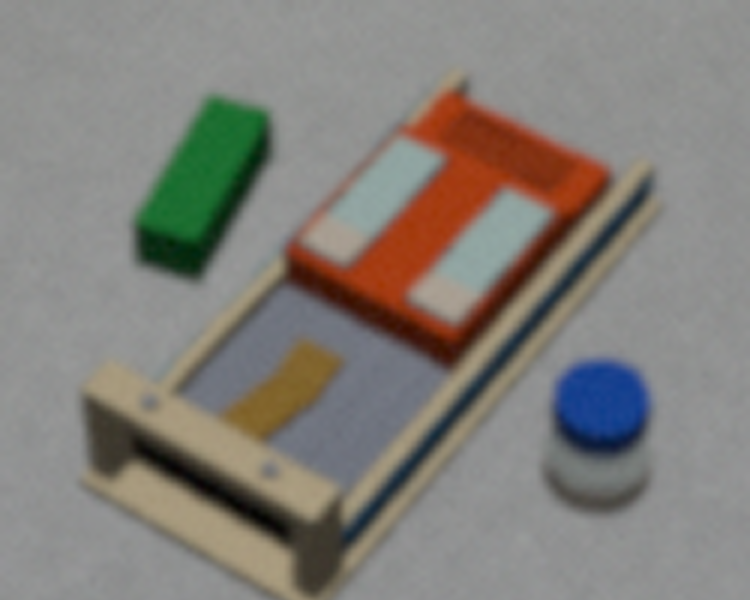

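Estimates: dock origin at about (611.5, −2.7) with yaw about −1.3°. The carrier origin is at about x = 525, so its front is 31 mm short of the nose and it needs about 93 mm of travel. The ledge centre is at about (480, 0.3, 36). These agree with the given sizes. Moving over now with the fingers shutting.

>>> jog_arm --series '[[[0,0,0],[0,-28,27],1],[[0,0,0],[0,-28,27],1],[[0,0,0],[0,-28,27],1],[[0,0,0],[0,-28,27],1],[[0,0,0],[0,-28,27],1],[[0,0,0],[0,-28,27],1],[[0,0,0],[0,-28,27],1],[[0,0,0],[0,-28,27],1]]'

```text
clock: 1.25
eef_pos: [368.5, 303.1, 256.4]
tool_rot: [1.023, 1.57, 0.612]
force: [0.7, -0.6, -0.2]
width: 0.0
```

>>> jog_arm --series '[[[0,0,0],[0,-28,27],1],[[0,0,0],[0,-28,27],1],[[0,0,0],[0,-28,27],1],[[0,0,0],[0,-28,27],1],[[0,0,0],[0,-28,27],1],[[0,0,0],[0,-28,27],1],[[0,0,0],[0,-28,27],1],[[0,0,0],[0,-28,27],1]]'

```text
clock: 2.25
eef_pos: [477.1, 11.5, 256.4]
tool_rot: [0.862, 1.57, 0.452]
force: [1.3, 0.4, -0.4]
width: 0.1
```

>>> jog_arm --series '[[[-7.4,0,0],[20,0,0],1],[[-7.4,0,0],[20,0,0],1],[[-7.4,0,0],[20,0,0],1],[[0,0,0],[0,0,0],1],[[0,0,0],[0,0,0],1]]'

```text
clock: 2.88
eef_pos: [477.1, 12.6, 196.9]
tool_rot: [0.038, 1.57, 0.012]
force: [0.7, 0.4, 0.8]
width: -0.1
```

```bash
cat >> h.py <<'E'
from scipy.spatial.transform import Rotation as Ro
def err(tgt,yaw=-1.3):
    s=read_state(); R=Ro.from_euler('xyz',s['tool_rot']); 
    G=Ro.from_euler('z',yaw,degrees=True)*Ro.from_euler('y',90,degrees=True)
    print('t',round(s['clock'],2),'p',np.round(s['eef_pos'],1),'F',np.round(s['force'],1),'w',round(s['width'],1))
    print('shift tool',np.round(R.inv().apply(np.array(tgt)-s['eef_pos']),1),'turn',np.round((R.inv()*G).as_rotvec(degrees=True),2))
E
python3 -c "
from h import *
err([480,0.3,90])"
```

```text
t 2.88 p [477.1  12.6 196.9] F [0.7 0.4 0.8] w -0.1
shift tool [106.9 -12.3   3.1] turn [-0.17  0.05 -0.  ]
```

>>> jog_arm --series '[[[0,0,0],[30,-6,2.5],1],[[0,0,0],[30,-6,2.5],1],[[0,0,0],[30,0,0],1],[[0,0,0],[20,0,0],1],[[0,0,0],[10,0,0],1],[[0,0,0],[0,0,0],1],[[0,0,0],[0,0,0],1]]'

```text
clock: 3.75
eef_pos: [482.1, 0.7, 77.2]
tool_rot: [0.043, 1.569, 0.019]
force: [1.0, 0.2, 0.8]
width: 0.3
```

```bash
python3 - <<'E'
from h import *
err([482,0.3,61])
d=cam('scene'); big=cv2.resize(d['img'][215:330,240:370],None,fx=5,fy=5,interpolation=cv2.INTER_CUBIC); cv2.imwrite('pics/s2.png',big[:,:,::-1])
E
```

```text
t 3.75 p [482.1   0.7  77.2] F [1.  0.2 0.8] w 0.3
shift tool [16.2 -0.4 -0.1] turn [-0.05  0.1  -0.  ]
```

View pics/s2.png

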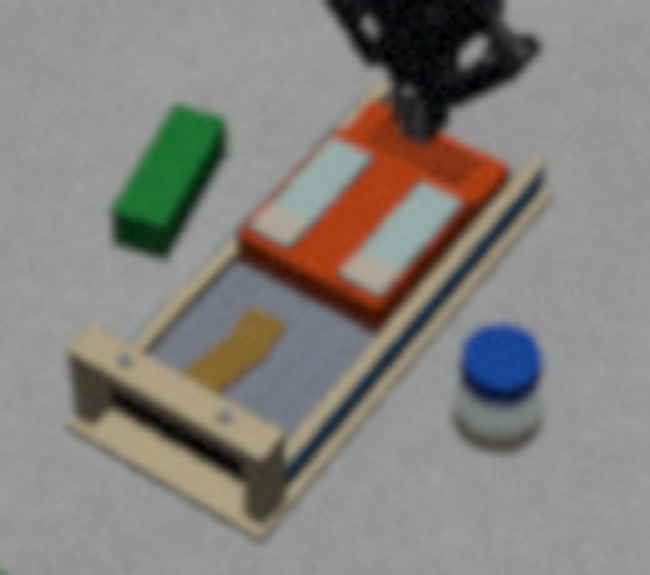

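The close view shows the shut fingertips (px 420, 130) above the middle of the ribbed ledge. Pressing down step by step.

>>> jog_arm --series '[[[0,0,0],[8,0,0],1],[[0,0,0],[6,0,0],1],[[0,0,0],[3,0,0],1],[[0,0,0],[0,0,0],1],[[0,0,0],[0,0,0],1]]'

```text
clock: 4.42
eef_pos: [481.3, 0.6, 59.4]
tool_rot: [2.987, 1.571, 2.963]
force: [0.2, 0.2, 4.0]
width: -0.1
```

>>> jog_arm --series '[[[0,0,0],[3,0,0],1],[[0,0,0],[3,0,0],1],[[0,0,0],[0,0,0],1],[[0,0,0],[0,0,0],1]]'

```text
clock: 4.92
eef_pos: [481.3, 0.6, 53.8]
tool_rot: [0.122, 1.571, 0.099]
force: [-0.7, 0.4, 8.7]
width: 0.6
```

>>> jog_arm --series '[[[0,0,0],[3,0,0],1],[[0,0,0],[2,0,0],1],[[0,0,0],[0,0,0],1],[[0,0,0],[0,0,0],1]]'

```text
clock: 5.42
eef_pos: [481.2, 0.6, 51.5]
tool_rot: [0.022, 1.569, -0.001]
force: [-6.5, 0.9, 41.9]
width: -0.0
```

>>> jog_arm --series '[[[0,0,0],[-0.7,0,3],1],[[0,0,0],[0,0,4],1],[[0,0,0],[0,0,4],1],[[0,0,0],[0,0,4],1],[[0,0,0],[0,0,0],1]]'

```text
clock: 6.05
eef_pos: [487.8, 0.0, 51.5]
tool_rot: [-3.069, 1.555, -3.092]
force: [-19.4, 1.6, 48.9]
width: -0.0
```

```bash
cat >> h.py <<'E'
def carrier():
    d=cam('top'); h=cv2.cvtColor(d['img'],cv2.COLOR_RGB2HSV); m=(h[...,0]<14)&(h[...,1]>150)&(h[...,2]>100)
    q=m.copy(); q[:]=0; q[150:262,298:342]=m[150:262,298:342]
    r=[];
    for u in (305,307,309,329,331,333): 
        v=np.where(q[:,u])[0]; a=ray(d,(u,v.min()-.5),36)[0]; b=ray(d,(u,v.max()+.5),28)[0]; r.append([a[0],a[1],b[0]])
    print('front x,y / rear x',np.round(r,1).tolist()); return d
E
python3 - <<'E'
from h import *
err([500,0.2,51.5]); carrier()
E
```

```text
t 6.05 p [487.8   0.   51.5] F [-19.4   1.6  48.9] w -0.0
shift tool [-0.2  0.5 12.1] turn [-0.03 -0.9   0.07]Traceback (most recent call last):
  File "<stdin>", line 2, in <module>
  File "h.py", line 30, in carrier
    v=np.where(q[:,u])[0]; a=ray(d,(u,v.min()-.5),36)[0]; b=ray(d,(u,v.max()+.5),28)[0]; r.append([a[0],a[1],b[0]])
                                      ~~~~~^^
    return umr_minimum(a, axis, None, out, keepdims, initial, where)
ValueError: zero-size array to reduction operation minimum which has no identity
```

>>> jog_arm --series '[[[0,0,0],[-1,0,0],1],[[0,0,0],[-0.5,0,0],1],[[0,0,0],[0,0,0],1]]'

```text
clock: 6.48
eef_pos: [492.1, 0.0, 51.8]
tool_rot: [-3.056, 1.563, -3.08]
force: [-10.3, 0.9, 27.3]
width: 0.1
```

```bash
sed -i '/^def carrier/,$d' h.py; python3 - <<'E'
from h import *
err([500,0.2,51.5])
o=[]
for n,b in(('scene',(215,330,240,370)),('top',(140,270,255,385))):
    d=cam(n); o.append(cv2.resize(d['img'][b[0]:b[1],b[2]:b[3]],(390,390*(b[1]-b[0])//130),interpolation=cv2.INTER_CUBIC)); 
o[0]=cv2.copyMakeBorder(o[0],0,390-o[0].shape[0],0,0,cv2.BORDER_CONSTANT)
cv2.imwrite('pics/b3.png',np.hstack(o)[:,:,::-1])
E
```

```text
t 6.47 p [492.1   0.   51.8] F [-10.3   0.9  27.3] w 0.1
shift tool [0.2 0.4 7.9] turn [-0.04 -0.44  0.04]
```

View pics/b3.png

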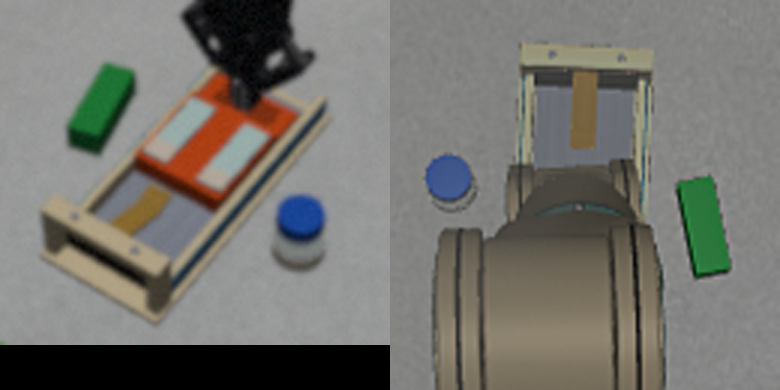

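The carrier is pressed down, with its top near rail height. The arm blocks the top view, so I'll steer by force and the scene camera. Pushing on.

>>> jog_arm --series '[[[0,0,0],[0,0,2],1],[[0,0,0],[0,0,2],1],[[0,0,0],[0,0,2],1],[[0,0,0],[0,0,2],1],[[0,0,0],[0,0,0],1]]'

```text
clock: 7.2
eef_pos: [499.8, -0.2, 51.8]
tool_rot: [-3.057, 1.562, -3.081]
force: [-9.6, -0.1, 26.8]
width: -0.1
```

>>> jog_arm --series '[[[0,0,0],[0,0,2],1],[[0,0,0],[0,0,2],1],[[0,0,0],[0,0,2],1],[[0,0,0],[0,0,2],1],[[0,0,0],[0,0,0],1]]'

```text
clock: 7.82
eef_pos: [508.1, -0.4, 51.9]
tool_rot: [-3.057, 1.563, -3.081]
force: [-10.7, 0.3, 26.3]
width: -0.0
```

```bash
cat >> h.py <<'E'
def front():
    # carrier front top edge in scene view: orange pixels' farthest dock-x, on plane z=35
    d=cam('scene'); h=cv2.cvtColor(d['img'],cv2.COLOR_RGB2HSV)
    v,u=np.where((h[...,0]<14)&(h[...,1]>170)&(h[...,2]>150)); k=(u>245)&(u<365)&(v>225)&(v<325)
    P=ray(d,np.c_[u,v][k],35)[:,:2]; c,s=np.cos(np.radians(-1.3)),np.sin(np.radians(-1.3))
    L=(P-[611.5,-2.7])@np.array([[c,-s],[s,c]])
    for a,b in((-40,-20),(20,40),(-10,10)): 
        q=L[(L[:,1]>a)&(L[:,1]<b),0]; print('y',a,b,'dock x max/min',np.round([q.max(),q.min()],1))
    return d
E
python3 - <<'E'
from h import *
err([510,-.2,51.5]); front()
E
```

```text
t 7.83 p [ 5.081e+02 -4.000e-01  5.190e+01] F [-10.7   0.3  26.3] w -0.0
shift tool [0.3 0.2 1.9] turn [-0.04 -0.46  0.04]
y -40 -20 dock x max/min [   3.7 -111.1]
y 20 40 dock x max/min [   2.6 -111.5]
y -10 10 dock x max/min [  3.8 -84.7]
```

>>> jog_arm --series '[[[0,0,0],[0,0,2],1],[[0,0,0],[0,0,2],1],[[0,0,0],[0,0,2],1],[[0,0,0],[0,0,2],1],[[0,0,0],[0,0,2],1],[[0,0,0],[0,0,0],1]]'

```text
clock: 8.62
eef_pos: [518.4, -0.6, 51.9]
tool_rot: [-3.058, 1.563, -3.081]
force: [-10.7, -0.3, 25.7]
width: -0.2
```

>>> jog_arm --series '[[[0,0,0],[0,0,2],1],[[0,0,0],[0,0,2],1],[[0,0,0],[0,0,2],1],[[0,0,0],[0,0,2],1],[[0,0,0],[0,0,2],1],[[0,0,0],[0,0,0],1]]'

```text
clock: 9.38
eef_pos: [526.2, -0.8, 51.9]
tool_rot: [-3.075, 1.559, -3.098]
force: [-13.5, 0.9, 29.6]
width: -0.3
```

```bash
python3 - <<'E'
from h import *
err([530,-.7,51.5]); d=front()
cv2.imwrite('pics/s4.png',cv2.resize(d['img'][215:330,240:370],None,fx=5,fy=5,interpolation=cv2.INTER_CUBIC)[:,:,::-1])
E
```

```text
t 9.38 p [526.2  -0.8  51.9] F [-13.5   0.9  29.6] w -0.3
shift tool [0.3 0.2 3.8] turn [-0.04 -0.68  0.05]
y -40 -20 dock x max/min [ 20.7 -93.2]
y 20 40 dock x max/min [ 20.  -92.4]
y -10 10 dock x max/min [  7.3 -66.1]
```

View pics/s4.png

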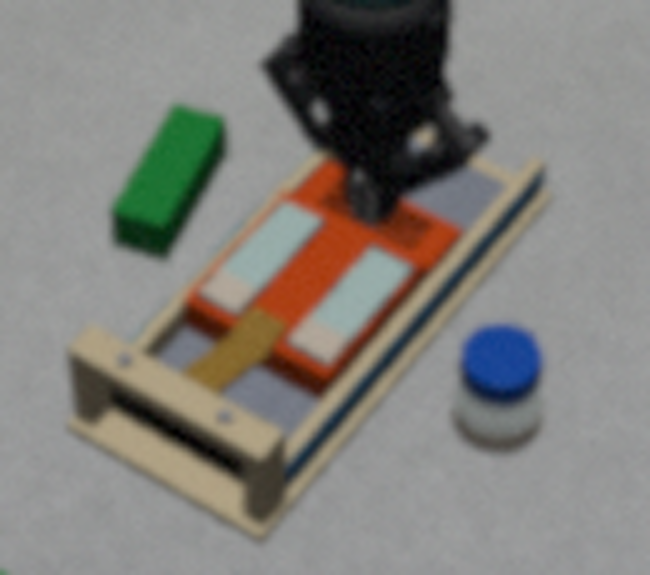

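The carrier's front is under the brass nose (px 265, 330) and starting to meet the bend. Continuing.

>>> jog_arm --series '[[[0,0,0],[0,0,2],1],[[0,0,0],[0,0,2],1],[[0,0,0],[0,0,2],1],[[0,0,0],[0,0,2],1],[[0,0,0],[0,0,2],1],[[0,0,0],[0,0,0],1]]'

```text
clock: 10.18
eef_pos: [531.2, -1.1, 51.8]
tool_rot: [-3.079, 1.549, -3.102]
force: [-22.4, 0.7, 37.8]
width: -0.4
```

>>> jog_arm --series '[[[0,0,0],[0,0,2],1],[[0,0,0],[0,0,2],1],[[0,0,0],[0,0,2],1],[[0,0,0],[0,0,2],1],[[0,0,0],[0,0,2],1],[[0,0,0],[0,0,0],1]]'

```text
clock: 10.92
eef_pos: [542.8, -1.4, 51.8]
tool_rot: [-3.071, 1.552, -3.095]
force: [-20.0, -0.0, 36.3]
width: 0.4
```

```bash
python3 - <<'E'
from h import *
err([546,-1.1,51.5]); d=front()
E
```

```text
t 10.93 p [542.8  -1.4  51.8] F [-20.   -0.   36.3] w 0.4
shift tool [0.2 0.4 3.2] turn [-0.04 -1.09  0.08]
y -40 -20 dock x max/min [ 37.2 -76.9]
y 20 40 dock x max/min [ 37.9 -76.6]
y -10 10 dock x max/min [  5.9 -50. ]
```

>>> jog_arm --series '[[[0,0,0],[-0.5,0,2],1],[[0,0,0],[0,0,2],1],[[0,0,0],[0,0,2],1],[[0,0,0],[0,0,2],1],[[0,0,0],[0,0,2],1],[[0,0,0],[0,0,0],1]]'

```text
clock: 11.72
eef_pos: [554.1, -1.6, 51.9]
tool_rot: [-3.074, 1.554, -3.097]
force: [-16.5, 1.0, 28.6]
width: -0.0
```

>>> jog_arm --series '[[[0,0,0],[0,0,2],1],[[0,0,0],[0,0,2],1],[[0,0,0],[0,0,2],1],[[0,0,0],[0,0,2],1],[[0,0,0],[0,0,2],1],[[0,0,0],[0,0,0],1]]'

```text
clock: 12.48
eef_pos: [564.4, -1.7, 51.9]
tool_rot: [-3.079, 1.555, -3.103]
force: [-16.2, -0.5, 28.3]
width: 0.0
```

```bash
python3 - <<'E'
from h import *
err([570,-1.7,51.5]); d=front()
E
```

```text
t 12.47 p [564.4  -1.7  51.9] F [-16.2  -0.5  28.3] w 0.0
shift tool [0.3 0.2 5.6] turn [-0.04 -0.92  0.06]
y -40 -20 dock x max/min [ 59.3 -53.8]
y 20 40 dock x max/min [ 58.9 -55.2]
y -10 10 dock x max/min [  5.9 -28.9]
```

>>> jog_arm --series '[[[0,0,0],[0,0,2],1],[[0,0,0],[0,0,2],1],[[0,0,0],[0,0,2],1],[[0,0,0],[0,0,2],1],[[0,0,0],[0,0,0],1]]'

```text
clock: 13.15
eef_pos: [572.6, -1.9, 51.9]
tool_rot: [-3.079, 1.555, -3.102]
force: [-15.6, -0.0, 27.4]
width: 0.2
```

>>> jog_arm --series '[[[0,0,0],[0,0,2],1],[[0,0,0],[0,0,2],1],[[0,0,0],[0,0,2],1],[[0,0,0],[0,0,0],1],[[0,0,0],[0,0,0],1]]'

```text
clock: 13.78
eef_pos: [575.1, -2.0, 51.9]
tool_rot: [-3.09, 1.548, -3.113]
force: [-23.1, 0.3, 34.2]
width: 0.3
```

```bash
python3 - <<'E'
from h import *
err([580,-1.7,51.5]); d=front()
E
```

```text
t 13.78 p [575.1  -2.   51.9] F [-23.1   0.3  34.2] w 0.3
shift tool [0.3 0.4 4.9] turn [-0.04 -1.31  0.07]
y -40 -20 dock x max/min [-15.7 -45.2]
y 20 40 dock x max/min [-15.  -45.5]
y -10 10 dock x max/min [  5.9 -18.1]
```

>>> jog_arm --series '[[[0,0,0],[-0.4,0,2],1],[[0,0,0],[0,0,2],1],[[0,0,0],[0,0,2],1],[[0,0,0],[0,0,0],1],[[0,0,0],[0,0,0],1]]'

```text
clock: 14.45
eef_pos: [575.5, -2.0, 51.8]
tool_rot: [-3.095, 1.536, -3.119]
force: [-31.9, 0.7, 41.6]
width: 0.0
```

```bash
python3 - <<'E'
from h import *
err([580,-1.7,51.5]); d=front()
cv2.imwrite('pics/s5.png',cv2.resize(d['img'][215:330,240:370],None,fx=5,fy=5,interpolation=cv2.INTER_CUBIC)[:,:,::-1])
E
```

```text
t 14.45 p [575.5  -2.   51.8] F [-31.9   0.7  41.6] w 0.0
shift tool [0.2 0.4 4.5] turn [-0.03 -1.98  0.09]
y -40 -20 dock x max/min [-15.7 -45.2]
y 20 40 dock x max/min [-15.  -45.5]
y -10 10 dock x max/min [  5.9 -17.9]
```

View pics/s5.png

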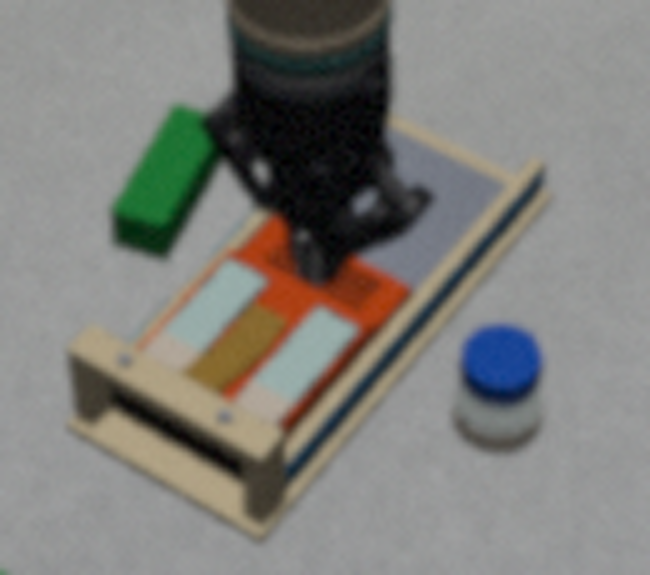

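Fx has risen to 32 N with only 0.4 mm of motion and 93.5 mm of total travel, so the carrier is on the stop. The picture shows it under the bridge with the leaf lying on it. Next I'll relax the forward strain, then lift straight off.

>>> jog_arm --series '[[[0,0,0],[0,0,-2],1],[[0,0,0],[0,0,-2],1],[[0,0,0],[0,0,-2],1],[[0,0,0],[0,0,0],1],[[0,0,0],[0,0,0],1]]'

```text
clock: 15.12
eef_pos: [575.1, -2.0, 51.9]
tool_rot: [-3.09, 1.548, -3.113]
force: [-22.4, -0.1, 31.2]
width: 0.1
```

>>> jog_arm --series '[[[0,0,0],[0,0,-2],1],[[0,0,0],[0,0,-2],1],[[0,0,0],[0,0,-2],1],[[0,0,0],[0,0,-2],1],[[0,0,0],[0,0,0],1],[[0,0,0],[0,0,0],1]]'

```text
clock: 15.88
eef_pos: [574.6, -1.9, 52.0]
tool_rot: [-3.056, 1.563, -3.079]
force: [-8.7, 0.1, 16.9]
width: 0.2
```

>>> jog_arm --series '[[[0,0,0],[-1,0,0],1],[[0,0,0],[-2,0,0],1],[[0,0,0],[-4,0,0],1],[[0,0,0],[-8,0,0],1],[[0,0,0],[-20,0,0],1],[[0,0,0],[-40,0,0],1],[[0,0,0],[-50,0,0],1],[[0,0,0],[0,0,0],1]]'

```text
clock: 16.88
eef_pos: [581.4, -1.6, 180.8]
tool_rot: [0.057, 1.562, 0.033]
force: [0.2, -0.3, -0.5]
width: -0.1
```

>>> jog_arm --series '[[[0,0,0],[0,0,-40],1],[[0,0,0],[0,0,-50],1],[[0,0,0],[0,0,-40],1],[[0,0,0],[0,40,0],1],[[0,0,0],[0,60,0],1],[[0,0,0],[0,60,0],1],[[0,0,0],[0,60,0],1],[[0,0,0],[0,0,0],1]]'

```text
clock: 17.88
eef_pos: [452.7, 227.6, 176.0]
tool_rot: [1.459, 1.567, 1.446]
force: [-0.3, -0.4, 0.7]
width: -0.1
```

>>> jog_arm --series '[[[0,0,0],[0,50,0],1],[[0,0,0],[0,50,0],1],[[0,0,0],[0,0,0],1],[[0,0,0],[0,0,0],1]]'

```text
clock: 18.38
eef_pos: [455.7, 319.5, 175.8]
tool_rot: [-2.038, 1.568, -2.062]
force: [0.4, -0.7, -0.0]
width: 0.1
```

```bash
python3 - <<'E'
from h import *
err([480,0,180]); front()
d=cam('top'); cv2.imwrite('pics/t6.png',cv2.resize(d['img'][140:270,260:375],None,fx=4.6,fy=4.6,interpolation=cv2.INTER_CUBIC)[:,:,::-1])
W=pts(d); print('table z',np.nanmedian(W[265:275,300:340,2]))
E
```

```text
t 18.38 p [455.7 319.5 175.8] F [ 0.4 -0.7 -0. ] w 0.1
shift tool [  -3.6 -318.8   32. ] turn [-0.09 -0.06  0.12]
y -40 -20 dock x max/min [-15.7 -45.5]
y 20 40 dock x max/min [-16.2 -45.5]
y -10 10 dock x max/min [  5.9 -46.1]
table z -0.12285152504023245
```

View pics/t6.png

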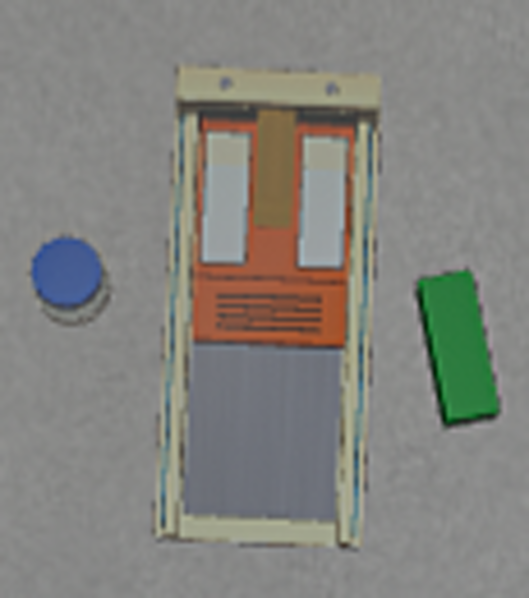

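The carrier sits with its front at px y≈121–127, against the black stop, with its rear edge at y≈342–348 and the leaf lying on it. Checking those numerically.

```bash
python3 - <<'E'
from h import *
d=cam('top')
def c(l,z,s): print(s,np.round(ray(d,(np.array(l)+.5)/4.6+[259.5,139.5],z)[:,:2],1).tolist())
c([(195,342),(345,348)],29,'rear (want ~555.5)'); c([(197,274),(348,279)],37,'step (~591.5)'); c([(205,121),(352,127)],37,'front (~681.5)'); c([(178,104),(380,109)],62,'bridge near (~686.5)')
h=cv2.cvtColor(d['img'],cv2.COLOR_RGB2HSV)
for u in (308,310,329,331): print(u,[(v,d['img'][v,u].tolist()) for v in range(160,170)])
E
```

```text
rear (want ~555.5) [[554.8, 39.8], [553.7, -46.3]]
step (~591.5) [[592.9, 39.6], [592.4, -46.8]]
front (~681.5) [[682.3, 37.7], [681.2, -47.0]]
bridge near (~686.5) [[685.4, 52.5], [685.8, -62.0]]
308 [(160, [164, 166, 136]), (161, [147, 148, 123]), (162, [76, 71, 66]), (163, [80, 78, 72]), (164, [61, 63, 62]), (165, [74, 66, 62]), (166, [126, 78, 62]), (167, [161, 83, 57]), (168, [134, 106, 95]), (169, [158, 167, 155])]
310 [(160, [161, 163, 135]), (161, [148, 150, 126]), (162, [78, 73, 66]), (163, [79, 78, 72]), (164, [61, 62, 61]), (165, [63, 64, 63]), (166, [109, 73, 62]), (167, [162, 85, 59]), (168, [124, 90, 79]), (169, [131, 140, 131])]
329 [(160, [158, 158, 131]), (161, [161, 163, 135]), (162, [147, 148, 124]), (163, [75, 70, 64]), (164, [81, 79, 72]), (165, [60, 62, 61]), (166, [73, 66, 62]), (167, [126, 78, 62]), (168, [160, 82, 56]), (169, [133, 105, 93])]
331 [(160, [124, 124, 114]), (161, [164, 165, 137]), (162, [148, 150, 126]), (163, [78, 73, 67]), (164, [80, 78, 72]), (165, [60, 61, 61]), (166, [72, 66, 62]), (167, [125, 79, 63]), (168, [161, 83, 56]), (169, [132, 104, 95])]
```

```bash
python3 -c "
from cell import *
print(finish_job())"
```

```text
the job is handed in; nothing more can be done
None
```

The orange carrier is loaded: it sits against the black end stop under the leaf spring. The job was handed in at about 18.4 s, well inside the 42 s limit; `finish_job` reports no verdict.

- **Pressing:** With the fingers shut, I pressed the ribbed ledge until the bed reached its lower stop, mostly with 25–40 N and briefly 49 N early in the slide. I kept it down while sliding the carrier about 93 mm under the leaf.
- **Reaching the stop:** At the end the push force rose to 32 N with only 0.4 mm of motion, which matches the stop. I then eased the forward strain and lifted straight off.
- **Position check:** In the last top view, the front is at x ≈ 681.7 mm and the stop face is expected at 680.5–681.5. The rear is about 1 mm behind its expected place and the step about 1 mm ahead. These differences are within the 2 mm calibration.
- **Holding:** The scene view gave the same rear-edge position before and after release, to within about 1 mm. The arm is clear with about zero force on it.
- **Other items:** The jar and green box look unmoved in the final view. I did not look closely at the others, but the arm stayed well above the counter away from the dock.

The arm blocked the top view during the slide, so I steered then by force and the scene camera only. I did not measure the bed depth or leaf angle directly.

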